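# Close the cutter box: hook the lid, lower it, turn the button

### The arm

A 6-joint arm with a two-finger parallel gripper is mounted at the origin on a cart in front of the work surface, level with it; the furniture and walls round the work are solid. World frame = base frame: x ahead of the robot, y to its left, z up, the work surface at z = 0. Lengths are in m, angles in degrees, forces in N, time in s.
With the tool pointing down it reaches from about 0.25 to 0.725 m from the base axis. Payload 9.7 kg.
Tool frame: the origin (TCP) lies midway between the tips of the shut fingers; the grasp point (between the pads) lies 19 mm behind it; z points along the fingers, y is the line along which they close (so a half turn about z gives the same grasp; the last joint's range is limited). The gripper opens to 85 mm and grips with 20 to 120 N. Pads are 22 mm wide; open, the fingers measure 114 mm over their backs; the gripper's body (76 mm by 85 mm) begins 54 mm behind the grasp point. The pads swing forward as they close: fully open they stand 13 mm farther back than shut.
Start: joints at [-72.708, 4.979, 10.078, 95.1, 0, 90], TCP at [0.163, -0.525, 0.231] pointing down, gripper open.
Joint ranges: [-179.16, 179.16], [-48.56, 103.87], [-65.8, 70.77], [-126.05, 130.52], [-82.76, 87.17], [-180, 180]. Speed limits (degrees/s): [127.2, 127.2, 147.25, 180, 180, 180].

### API

Orientations are given as [roll, pitch, yaw] about the fixed x, y, z axes, in that order (R = Rz(yaw) Ry(pitch) Rx(roll)).
In Python, from workcell import bot gives the robot as it stands. The module is installed in compiled form; this text tells all that it offers.
- The arm moves only by the tool send_rows, never from a script. Its argument "moves" is one flat list of numbers, 7 for each row, row after row: the shift along the world's x, y, z normalised to -1 to 1, where 1 is 0.025 m, then the turn, a rotation vector about the world's x, y, z normalised to -1 to 1, where 1 is 0.15 rad, then the closure, from -1 (fully open) to 1 (shut), so that 0 is half open. A call has 1 to 8 rows; each row shifts and turns the commanded pose from where the row before left it; what a row does not reach is not made up. A row lasts 1/8 s, in which the tool goes at most 62.5 mm and 10.7 degrees, less where a joint would pass 70% of its speed; a pose out of reach is approached as far as the arm can. A call with a number of a shift or a turn outside -1 to 1 is refused whole. A call with a gripper value outside its range is refused whole. The fingers move at their own pace and stop on an object; "squeeze" is the grip in N (left out, the last holds). Time passes only in rows, so rows that do not move let the fingers close. It gives the time, the measured TCP pose, the force, the opening and the grip force at its end, in the units of the state.
- bot.get_obs(): the state, without advancing time (a new reading comes with each control period).
- bot.camera(name): name is "side" or "top" or "wrist"; returns a dict with "color" (480x640x3 uint8, red, green, blue), "camera_matrix" (3x3 intrinsics, pixels), "R" (3x3) and "t" (3): a world point X has camera coordinates R X + t. Camera axes: x right, y down, z forward; pixel columns grow to the right and rows downward; lengths in m; the calibration is good to about 2 mm. A picture is of the moment at which its call begins. There is no depth.
- bot.job_done(): hands the job in; it is judged then, once.
Trained networks look in the newest picture that a camera, given by its name, has taken for a name from the list of things; names that differ only in an ending like _2 or _b are one class to them, and where a whole thing is asked for, a point or a joint stands for the part that bears it (a point fixed in the world has none). Each returns a list of dicts, best first, with "p" (0 to 1); they miss things now and then, are a little off and sometimes report something else, mostly with a low value. They report only what shows in the picture. A call takes as long as a camera call.
- bot.boxes_of(camera, query): "extent" ([left, top, right, bottom] in pixels, round what is visible of it).
- bot.trace(camera, query): "region" (480x640 bool, what is visible of it) and "extent" ([left, top, right, bottom] in pixels, round what is visible of it).
- bot.landmark_of(camera, query): "pixel" ([column, row] in pixels: a listed point, or the origin of a listed thing).
The state is a dict: "time": time; "q": joint angles; "qd": joint speeds; "joint_efforts": joint torques, N m; "ee_pos": TCP position; "tcp_rot": TCP orientation; "wrist_force": force on the tool from outside, world axes, zero at the start; "torque": the same for the moment, N m; "opening": finger opening in m; "grasp_force": force on a finger pad.
Only numpy, scipy, OpenCV 4.12 (cv2) and the standard library are available. Lean on these libraries where they do the work, as an engineer would, in place of code of your own. Each camera call takes 0.05 s, during which the arm holds its last target. There are 200 camera calls.

### The job

Close the wooden cutter box: pick up its lid, hook the lid's thin tongue under the lip at the near end of the box, and swing the lid down until it lies flat and fully home. Then turn the wooden button on the box's broad left rim so that it lies straight across the edge of the lid and holds it shut. Leave the small shaker, the salt shaker, the ring-shaped cutter, the lemon and the garlic where they stand.

Things in the scene. Friction and masses are not known exactly. Their poses are not given: they have to be found in the camera images.
- cutter_box: Open-topped wooden box, immovable, 132 (x) x 133 (y) x 55 mm high, star cutter inside. Origin: centre of underside; x points away from the robot, y left to the broad rim with the button. Recess for the lid: x -58 to +58, y -58.5 to +38.5 mm. Two 8 mm side ledges, top z = 46 mm, x -24 to +58, carry the lid; nearer than x = -24 no ledge: a tilted tongue may dip below 46 there. Rim top z = 55 mm.
- lip_edge (a point): Middle of the lip's lower edge, at x -46, y -10, z 53 mm of the box, axes as the box. The lip is a darker wooden strip across the near (-x) end of the box, underside at z = 53 and top at z = 59 mm of the box, overhanging the recess by 12 mm (x -58 to -46 mm).
- lid_handle (a point): Centre of the loose lid's handle, 23 mm above its underside. Lid: wooden panel 110 (x) x 90 (y) x 8 mm, 0.11-0.23 kg, lying flat, handle up; the 14 mm along its -x edge are a tongue 5 mm thick, flush with the underside. Handle: dark block, panel's middle, 14 (x) x 44 (y) mm, from 8 to 38 mm above the underside. 6 mm shorter and 7 mm narrower than the recess: goes in only tilted, tongue first.
- lid_tongue (a point): Middle of the lower edge of the lid's tongue tip: 55 mm along the lid's -x from the handle, at the underside. With the lid home: x -58 to -52, y about -10, z = 46 mm in the box frame.
- lid_back (a point): Middle of the lower edge of the lid's opposite, full-thickness edge: 55 mm along +x from the handle, at the underside. Lid home: z = 46 mm in the box frame.
- button_mid (a point): Middle of the turn button, on its pivot axis, half-way up; its y axis runs along the button. A darker wooden bar 64 mm long, 12 mm wide, 16 mm high, turning about its middle on the left rim, pivot at x +24, y +54.5 mm of the box, underside at z = 56.5 mm of the box, 2.5 mm above the top of the seated lid.
- turn_button (a joint): Angle of the turn button, rad, growing counter-clockwise from above. 0 or +-3.14: along the box's y, straight across the lid's side edge (shut); 1.57: along the rim, clear of the lid (open). Starts at 1.35 to 1.79; turns from -3.2 to 3.2 against light friction (0.05 N m) and stays where it is left. A wall cabinet overhead begins at x = 0.59 m, 0.47 m above the worktop.
- small_shaker: Copper shaker, 39 mm across, 42 mm high, standing between the box's and the lid's places; origin at the centre of its underside. To be left alone.
- salt: Glass salt shaker with a metal top, 44 mm across, 90 mm high, standing at the left; origin at the centre of its underside. To be left alone.
- ring_cutter: Round tinplate cutter, 56 mm across, 27 mm high, at the back; origin at the centre of its underside. To be left alone.
- lemon_1: Lemon, 71 x 53 x 51 mm, at the back right; origin at the centre of its underside. To be left alone. Beyond it, a tall oak unit closes off the right side: its corner is at x = 0.42, y = -0.44 m, so from far right draw the arm in before swinging to the front.
- garlic_1: Garlic bulb, 60 mm across, 59 mm high, at the back left; origin at the centre of its underside. To be left alone.

How it is judged:
By the outcome, as a careful person would: the job done as asked, in the order asked, and still so for the second after the job is handed in, with the robot touching nothing.
It also fails if it takes over 61 s, if anything falls off the work surface, if the arm or the gripper's body presses on something with over 40 N, if the wrist force passes 120 N, or if a joint passes its speed limit or range.

## Working session

There is one attempt and no reset: what is moved stays moved. The work goes in short steps, Python scripts to look and compute and a tool call to move; the robot and the scene stay as the last step left them, time stands still between calls to the robot, and variables do not carry over. Pictures are saved under pics/ and viewed, at most 10 in all, crops included, and the job is handed in when it is done.

Besides the shell and the picture viewer there is one more tool, called after "Emit:" as name(argument=value, ...) on one line, values as JSON. send_rows: Moves the arm, as the interface text tells. Its arguments: {"type":"object","properties":{"moves":{"type":"array"},"squeeze":{"type":"number"}},"required":["moves"]}

```bash
mkdir -p pics
cat > h.py <<'E'
import numpy as np, cv2
from workcell import bot
def cam(n,save=None):
    c=bot.camera(n)
    if save: cv2.imwrite('pics/'+save,c['color'][:,:,::-1])
    return c
def onplane(c,px,z):
    K,R,t=map(np.array,(c['camera_matrix'],c['R'],c['t']))
    d=R.T@np.linalg.inv(K)@np.array([px[0],px[1],1.]);o=-R.T@t
    return o+d*(z-o[2])/d[2]
def proj(c,X):
    K,R,t=map(np.array,(c['camera_matrix'],c['R'],c['t']))
    p=K@(R@np.array(X,float)+t);return p[:2]/p[2]
def tri(obs):
    A=[];b=[]
    for c,px in obs:
        K,R,t=map(np.array,(c['camera_matrix'],c['R'],c['t']))
        d=R.T@np.linalg.inv(K)@np.array([px[0],px[1],1.]);d/=np.linalg.norm(d);o=-R.T@t
        P=np.eye(3)-np.outer(d,d);A.append(P);b.append(P@o)
    A=np.vstack(A);b=np.hstack(b);x=np.linalg.lstsq(A,b,rcond=None)[0]
    return x,np.linalg.norm(A@x-b)
E
python3 - <<'E'
from h import *
np.set_printoptions(precision=4,suppress=True)
C={n:cam(n,n+'0.png') for n in('top','side','wrist')}
for n in C: print(n,'pos',-np.array(C[n]['R']).T@np.array(C[n]['t']))
for q in ['cutter_box','lip_edge','lid_handle','lid_tongue','lid_back','button_mid','small_shaker','salt','ring_cutter','lemon_1','garlic_1']:
    o=[]
    for n in C:
        r=bot.landmark_of(n,q)
        if r: print(q,n,np.round(r[0]['pixel'],1),round(r[0]['p'],2)); 
        if r and r[0]['p']>.4:o.append((C[n],r[0]['pixel']))
    if len(o)>1: print('   ',*tri(o))
o=bot.get_obs();print(o)
E
```

```text
top pos [0.4902 0.0362 1.2407]
side pos [-0.1675 -0.4715  0.5241]
wrist pos [ 0.2313 -0.5043  0.3735]
cutter_box top [267.4 257.1] 0.77
cutter_box side [283.  267.5] 0.81
    [0.5089 0.1421 0.0077] 0.0021633636312189896
lip_edge top [274.6 276.9] 0.56
lip_edge side [277.6 259.3] 0.68
    [0.4659 0.1204 0.0555] 0.0045935487989652145
lid_handle top [418.8 261.9] 0.9
lid_tongue top [428.2 286.1] 0.63
lid_tongue side [416.4 342.9] 0.76
    [ 0.4452 -0.2273  0.0048] 0.0036387240826721424
lid_back top [407.2 239.1] 0.69
lid_back side [417.5 307.1] 0.8
    [ 0.5523 -0.1795  0.003 ] 0.002656449825708308
button_mid top [274.4 275.1] 0.54
button_mid side [268.2 234.4] 0.44
    [0.4631 0.1253 0.1154] 0.01204859485113151
small_shaker top [332.4 253.8] 0.81
small_shaker side [335.3 287.4] 0.68
    [ 0.5159 -0.005   0.004 ] 0.001450504527177952
salt top [162.6 249.9] 0.62
salt side [213.5 238.9] 0.84
    [0.5204 0.3877 0.0067] 0.0050477590513835656
ring_cutter top [313.6 187.9] 0.45
ring_cutter side [357.  254.1] 0.89
    [0.6686 0.0378 0.0073] 0.0008379238333962219
lemon_1 top [459.2 185.1] 0.59
lemon_1 side [491.8 296.9] 0.8
    [ 0.6754 -0.2947  0.0073] 0.0036216150807468054
garlic_1 top [240.6 183.1] 0.75
garlic_1 side [306.4 241.7] 0.65
    [ 0.6827  0.2092 -0.0141] 0.0018094869031753085
{'time': 1.8, 'q': array([-72.7085,   4.9789,  10.0766,  95.0996,   0.0001,  89.9999]), 'qd': array([-0.092 , -0.0195,  0.1153,  0.051 ,  0.0673,  0.0548]), 'joint_efforts': array([ -0.0011, -52.0076,  46.4877,   0.0012,   0.    ,  -0.    ]), 'ee_pos': array([ 0.1635, -0.5251,  0.2313]), 'tcp_rot': array([-179.9981,   -0.0001,   17.2916]), 'wrist_force': array([-0.7161,  0.3241,  0.3903]), 'torque': array([ 0.0057, -0.0076,  0.0015]), 'grasp_force': 0.0, 'opening': 0.08539686573619124}
```

Run:
```python
import cv2
a=cv2.imread('pics/top0.png')[190:330,190:470];b=cv2.imread('pics/side0.png')[180:380,210:490]
cv2.imwrite('pics/a.png',cv2.resize(a,(800,400),interpolation=cv2.INTER_CUBIC))
cv2.imwrite('pics/b.png',cv2.resize(b,(784,560),interpolation=cv2.INTER_CUBIC))
```

```text
(no output)
```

View pics/a.png

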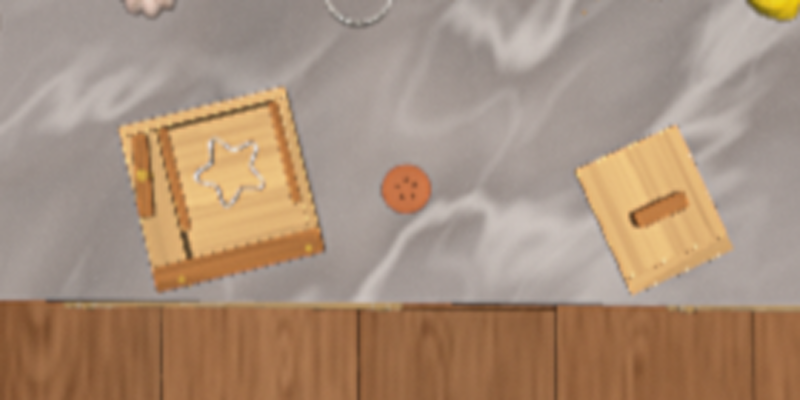

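View pics/b.png

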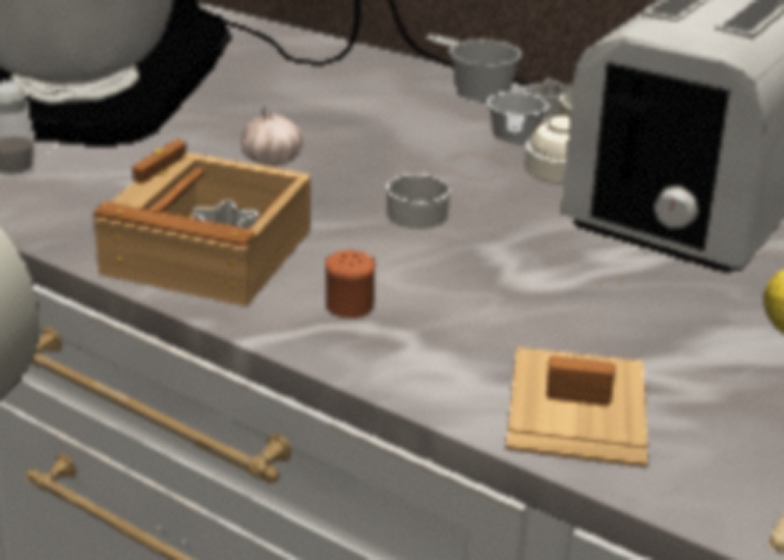

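```bash
cat >> h.py <<'E'
from scipy.optimize import least_squares
np.set_printoptions(precision=4,suppress=True)
def fitpose(obs,z0=0.):
    # obs: list of (cam, pixel, local point) -> x,y,yaw(deg) on plane
    def w(p,l):
        c,s=np.cos(p[2]),np.sin(p[2]);return [p[0]+c*l[0]-s*l[1],p[1]+s*l[0]+c*l[1],l[2]+z0]
    f=lambda p:np.ravel([proj(c,w(p,l))-px for c,px,l in obs])
    r=least_squares(f,[.5,0,.3],loss='soft_l1');return r.x,f(r.x)
E
python3 - <<'E'
from h import *
c=cam('top'); s=cam('side')
P=lambda u,v:np.array([190+(u+.5)/800*280-.5,190+(v+.5)/400*140-.5])
S=lambda u,v:np.array([210+(u+.5)/2.8-.5,180+(v+.5)/2.8-.5])
B=.0665
box=[(c,P(120,126),(.066,B,.055)),(c,P(286,87),(.066,-B,.055)),(c,P(325,250),(-.066,-B,.059)),(c,P(158,290),(-.066,B,.059))]
lid=[(c,P(578,170),(.055,.045,.008)),(c,P(678,125),(.055,-.045,.008)),(c,P(731,247),(-.055,-.045,.005)),(c,P(633,292),(-.055,.045,.005))]
boxs=[(s,S(96,208),(-.066,B,.059)),(s,S(248,302),(-.066,-B,0)),(s,S(100,272),(-.066,B,0)),(s,S(309,178),(.066,-B,.055))]
lids=[(s,S(516,348),(.055,.045,.008)),(s,S(645,360),(.055,-.045,.008)),(s,S(648,464),(-.055,-.045,0)),(s,S(507,450),(-.055,.045,0))]
for n,o in (('box',box),('boxs',boxs),('box2',box+boxs),('lid',lid),('lids',lids),('lid2',lid+lids)):
    x,r=fitpose(o);print(n,x[:2],np.degrees(x[2]),r.round(1))
E
```

```text
box [0.5109 0.139 ] 13.887194283405643 [-0.2 -0.3  0.1 -0.7  0.3  0.4 -0.2  0.6]
boxs [0.5172 0.1439] 14.726160668548317 [-0.7  0.   0.2  0.6 -0.1 -0.   0.6 -2.4]
box2 [0.512  0.1391] 13.884942749224809 [-0.3 -0.8  0.1 -1.2  0.3 -0.1 -0.3  0.1 -1.   1.2 -0.3  2.5 -0.4  1.3
  1.2 -0.9]
lid [ 0.4975 -0.204 ] 24.403687105037783 [-0.8 -0.5 -0.  -0.8  1.4  0.5 -0.2  0.8]
lids [ 0.5007 -0.2034] 25.089591893713205 [ 0.3 -0.8 -0.6 -0.2  0.2  1.1  0.1 -0.1]
lid2 [ 0.4986 -0.204 ] 24.715149994848623 [-0.8 -0.9 -0.2 -1.3  1.4 -0.2  0.   0.3  0.3 -0.3 -0.5  0.5 -0.2  1.9
 -0.4  0.5]
```

Emit:
send_rows(moves=[0.6, 1, 0, 0, 0, 0.7, -1, 0.6, 1, 0, 0, 0, 0.7, -1, 0.6, 1, 0, 0, 0, 0.7, -1, 0.6, 1, 0, 0, 0, 0.7, -1, 0.6, 1, 0, 0, 0, 0.7, -1, 0.6, 1, 0, 0, 0, 0.7, -1, 0.6, 1, 0, 0, 0, 0.7, -1, 0.6, 1, 0, 0, 0, 0.7, -1], squeeze=60)

```text
time: 2.9
ee_pos: [0.2839, -0.3243, 0.2314]
tcp_rot: [180.0, 0.0, 65.6]
wrist_force: [0.7, -0.2, 0.2]
opening: 0.0853
grasp_force: 0.0
```

Emit:
send_rows(moves=[1, 0.6, -0.3, 0, 0, 0.7, -0.7, 1, 0.6, -0.3, 0, 0, 0.7, -0.7, 1, 0.6, -0.3, 0, 0, 0.7, -0.7, 1, 0.6, -0.3, 0, 0, 0.7, -0.7, 1, 0.6, -0.3, 0, 0, 0.7, -0.7, 1, 0.6, -0.3, 0, 0, 0.7, -0.7, 1, 0.6, -0.3, 0, 0, 0.7, -0.7, 1, 0.6, -0.3, 0, 0, 0.7, -0.7])

```text
time: 3.9
ee_pos: [0.4843, -0.2046, 0.1711]
tcp_rot: [180.0, 0.0, 113.8]
wrist_force: [0.2, -1.3, 0.5]
opening: 0.0726
grasp_force: 0.0
```

Run:
```python
from h import *
c=cam('wrist','w1.png')
o=bot.get_obs();print(o['time'],o['ee_pos'],o['tcp_rot'],o['q'],o['opening'])
print(proj(c,(.499,-.204,.038)))
np.savez('w1.npz',**c)
```

```text
3.95 [ 0.4861 -0.203   0.1696] [179.9764  -0.0635 114.1129] [-22.7008   1.0038  -0.8944  88.1321   0.0607  43.1863] 0.07265501450833182
[335.9786 234.0214]
```

View pics/w1.png

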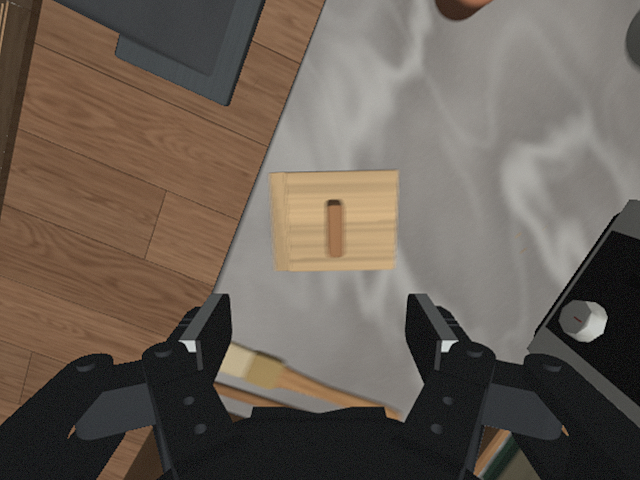

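Run:
```python
from h import *
c=dict(np.load('w1.npz'))
o=[(c,(398,170),(.055,.045,.008)),(c,(396,269.5),(.055,-.045,.008)),(c,(278,271.5),(-.055,-.045,.005)),(c,(271,172.5),(-.055,.045,.005))]
x,r=fitpose(o);print(x[:2],np.degrees(x[2]),r.round(1))
print(onplane(c,(335.5,257),.038), onplane(c,(335.5,206),.038))
a=cv2.imread('pics/w1.png')[150:290,250:420];cv2.imwrite('pics/w1c.png',cv2.resize(a,None,fx=4.2,fy=4.2,interpolation=cv2.INTER_CUBIC))
```

```text
[ 0.4995 -0.2023] 25.329728554848955 [ 2.3 -0.3  0.6  0.1 -1.5 -0.  -0.8  0.4]
[ 0.5067 -0.2218  0.038 ] [ 0.4892 -0.1835  0.038 ]
```

View pics/w1c.png

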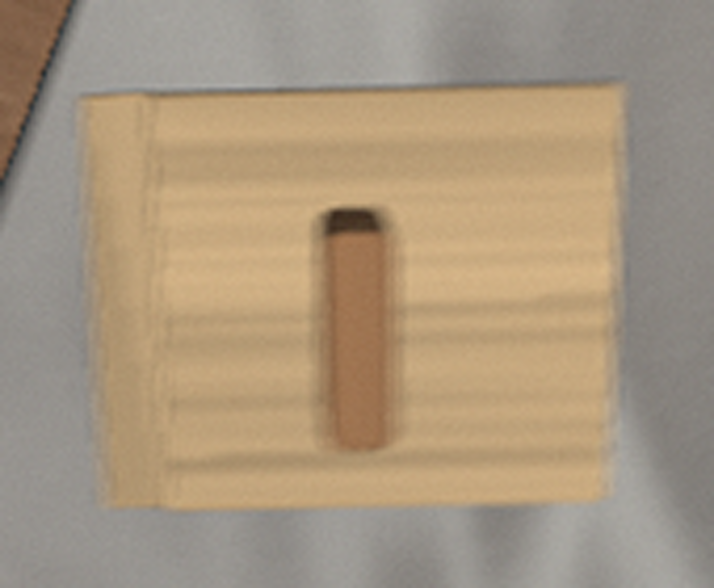

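Emit:
send_rows(moves=[0.6, 0.08, -0.8, 0, 0, 0.14, -0.4, 0, 0, -1, 0, 0, 0, -0.4, 0, 0, -1, 0, 0, 0, -0.4, 0, 0, -1, 0, 0, 0, -0.4, 0, 0, -1, 0, 0, 0, -0.3, 0, 0, -0.8, 0, 0, 0, -0.2, 0, 0, -0.5, 0, 0, 0, -0.2, 0, 0, -0.2, 0, 0, 0, -0.2])

```text
time: 4.95
ee_pos: [0.4983, -0.2031, 0.0133]
tcp_rot: [-180.0, -0.0, 114.7]
wrist_force: [0.2, 0.8, -0.3]
opening: 0.0514
grasp_force: 0.0
```

Emit:
send_rows(moves=[0, 0, 0, 0, 0, 0, 1, 0, 0, 0, 0, 0, 0, 1, 0, 0, 0, 0, 0, 0, 1, 0, 0, 0, 0, 0, 0, 1, 0, 0, 0, 0, 0, 0, 1, 0, 0, 0, 0, 0, 0, 1])

```text
time: 5.7
ee_pos: [0.499, -0.2034, 0.0148]
tcp_rot: [179.9, 0.1, 114.8]
wrist_force: [0.2, 0.2, 4.6]
opening: 0.0132
grasp_force: 60.2
```

Emit:
send_rows(moves=[0, 0, 0.3, 0, 0, 0, 1, 0, 0, 0.7, 0, 0, 0, 1, 0, 0, 1, 0, 0, 0, 1, 0, 0.5, 1, 0, 0, 0, 1, 0, 0.9, 1, 0, 0, -0.2, 1, 0, 1, 1, 0, 0, -0.2, 1, 0, 1, 1, 0, 0, -0.2, 1, 0, 1, 0.4, 0, 0, -0.2, 1])

```text
time: 6.7
ee_pos: [0.4989, -0.0924, 0.1766]
tcp_rot: [179.8, 0.1, 107.8]
wrist_force: [0.9, 0.4, -0.8]
opening: 0.0129
grasp_force: 59.3
```

Emit:
send_rows(moves=[0, 1, 0, 0, 0, -0.2, 1, 0, 1, 0, 0, 0, -0.2, 1, 0, 1, 0, 0, 0, -0.07, 1, 0, 1, 0, 0, 0, 0, 1, 0, 0.5, 0, 0, 0, 0, 1, 0, 0, 0, 0, 0, 0, 1, 0, 0, 0, 0, 0, 0, 1])

```text
time: 7.58
ee_pos: [0.4985, 0.0188, 0.174]
tcp_rot: [180.0, 0.0, 103.8]
wrist_force: [0.6, -0.9, -2.6]
opening: 0.0129
grasp_force: 59.3
```

Run:
```python
from h import *
c=cam('wrist','w2.png')
o=bot.get_obs();print(o['time'],o['ee_pos'],o['tcp_rot'],o['q'],o['opening'],o['wrist_force'])
np.savez('w2.npz',**c)
```

```text
7.625 [0.4985 0.0187 0.1739] [-179.9969    0.0118  103.7975] [ 2.1517 -2.821  -4.1994 88.6223 -0.0122 78.3542] 0.012844184295701187 [-0.6184 -0.4025 -1.2703]
```

View pics/w2.png

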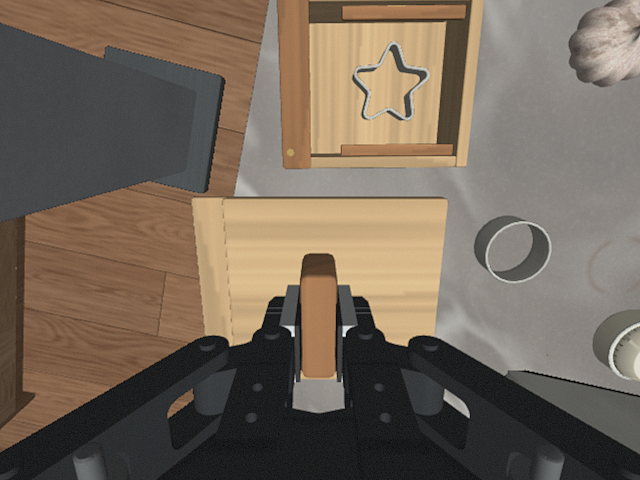

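Run:
```python
from h import *
c=dict(np.load('w2.npz'))
yaw=np.radians(13.8);tcp=np.array([.4985,.0187])
R=np.array([[np.cos(yaw),np.sin(yaw)],[-np.sin(yaw),np.cos(yaw)]])
for px,z,l in (((192.5,198.5),.164,(-.055,.045)),((447.5,197.5),.167,(.055,.045)),((303,263),.197,(-.007,.022)),((336,263),.197,(.007,.022))):
    print('lid',l,R@(onplane(c,px,z)[:2]-tcp))
o=[(c,(465.5,166),(.066,-.0665,.055)),(c,(284.5,167),(-.066,-.0665,.059))]
x,r=fitpose(o);print('box wrist',x[:2],np.degrees(x[2]),r)
for px,z,l in (((465.5,166),.055,(66,-66)),((284.5,167),.059,(-66,-66)),((313,155),.055,(-46,-58.5)),((459,155),.055,(58,-58.5)),((311,5),.059,(-46,'?'))):
    print(l,R@(onplane(c,px,z)[:2]-tcp), onplane(c,px,z))
```

```text
lid (-0.055, 0.045) [-0.0547  0.0447]
lid (0.055, 0.045) [0.0538 0.0457]
lid (-0.007, 0.022) [-0.006   0.0274]
lid (0.007, 0.022) [0.0057 0.0274]
box wrist [0.5101 0.1405] 13.980511114957501 [ 1.675   0.0976 -1.5845  0.0249]
(66, -66) [0.1053 0.0493] [0.589  0.0917 0.055 ]
(-66, -66) [-0.0244  0.0488] [0.4632 0.0603 0.059 ]
(-46, -58.5) [-0.0043  0.0569] [0.4808 0.0729 0.055 ]
(58, -58.5) [0.0997 0.057 ] [0.5818 0.0978 0.055 ]
(-46, '?') [-0.0052  0.1491] [0.4579 0.1623 0.059 ]
```

```bash
cat > wp.py <<'E'
from h import *
BX=np.array([.511,.140,0]);YB=np.radians(13.9)
def tcp(xt,zt,th,y=-10,h=14.8):
    t=np.radians(th);tip=np.array([xt,y,zt])
    v=tip+55*np.array([np.cos(t),0,np.sin(t)])+h*np.array([-np.sin(t),0,np.cos(t)])
    c,s=np.cos(YB),np.sin(YB)
    return BX+np.array([[c,-s,0],[s,c,0],[0,0,1]])@v/1000
if __name__=='__main__':
    p=np.array([.4985,.0187,.1739])
    for w in ((-38,100,20),(-38,62,20),(-38,42,20),(-54,41,20),(-54,42,15),(-54,43.5,10),(-54,45.2,5),(-54,46,0)):
        q=tcp(*w);print(w,q,(q-p)/.025);p=q
E
python3 wp.py
```

```text
(-38, 100, 20) [0.5218 0.1324 0.1327] [ 0.9308  4.5466 -1.6473]
(-38, 62, 20) [0.5218 0.1324 0.0947] [ 0.    0.   -1.52]
(-38, 42, 20) [0.5218 0.1324 0.0747] [ 0.   0.  -0.8]
(-54, 41, 20) [0.5062 0.1285 0.0737] [-0.6213 -0.1537 -0.04  ]
(-54, 42, 15) [0.5088 0.1292 0.0705] [ 0.1038  0.0257 -0.1275]
(-54, 43.5, 10) [0.5111 0.1297 0.0676] [ 0.0893  0.0221 -0.1162]
(-54, 45.2, 5) [0.5129 0.1302 0.0647] [ 0.074   0.0183 -0.1155]
(-54, 46, 0) [0.5144 0.1305 0.0608] [ 0.0582  0.0144 -0.1575]
```

Emit:
send_rows(moves=[0.19, 0.91, -0.33, 0.112, -0.452, 0.01, 1, 0.19, 0.91, -0.33, 0.112, -0.452, 0, 1, 0.18, 0.91, -0.33, 0.112, -0.452, 0, 1, 0.19, 0.91, -0.33, 0.112, -0.452, 0, 1, 0.18, 0.91, -0.33, 0.112, -0.452, 0, 1, 0, 0, -0.5, 0, 0, 0, 1, 0, 0, -0.5, 0, 0, 0, 1, 0, 0, -0.4, 0, 0, 0, 1])

```text
time: 8.62
ee_pos: [0.5218, 0.1323, 0.0965]
tcp_rot: [160.1, 0.0, 103.9]
wrist_force: [-0.1, -0.9, -0.8]
opening: 0.0129
grasp_force: 59.4
```

Emit:
send_rows(moves=[0, 0, 0, 0, 0, 0, 1, 0, 0, 0, 0, 0, 0, 1])

```text
time: 8.88
ee_pos: [0.5221, 0.1329, 0.0978]
tcp_rot: [160.0, 0.0, 103.9]
wrist_force: [0.3, -0.4, 0.0]
opening: 0.0129
grasp_force: 59.3
```

Run:
```python
from wp import *
o=bot.get_obs();print(o['time'],o['ee_pos'],o['tcp_rot'],o['wrist_force'],'want',tcp(-38,64,20))
s=cam('side');t=cam('top');
a=cv2.resize(s['color'][200:320,220:380],None,fx=3.5,fy=3.5,interpolation=cv2.INTER_CUBIC)
b=cv2.resize(t['color'][205:310,220:330],(240,229),interpolation=cv2.INTER_CUBIC)
w=cam('wrist')['color']
w=cv2.resize(w,(240,180))
im=np.zeros((420,800,3),np.uint8);im[:,:560]=a;im[:229,560:]=b;im[235:415,560:]=w
cv2.imwrite('pics/c1.png',im[:,:,::-1])
```

```text
8.875 [0.5221 0.1329 0.0978] [159.9866   0.0007 103.896 ] [ 0.3071 -0.3955  0.0057] want [0.5218 0.1324 0.0967]
```

View pics/c1.png

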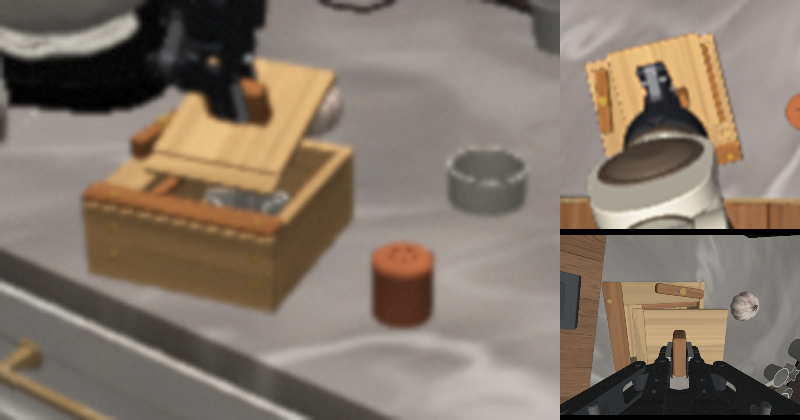

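Emit:
send_rows(moves=[0, 0, -0.3, 0, 0, 0, 1, 0, 0, -0.3, 0, 0, 0, 1, 0, 0, -0.3, 0, 0, 0, 1, 0, 0, 0, 0, 0, 0, 1])

```text
time: 9.52
ee_pos: [0.5213, 0.133, 0.0741]
tcp_rot: [160.1, -0.0, 103.9]
wrist_force: [0.3, -0.6, -1.5]
opening: 0.0122
grasp_force: 59.3
```

Emit:
send_rows(moves=[-0.15, -0.04, 0, 0, 0, 0, 1, -0.15, -0.04, 0, 0, 0, 0, 1, -0.15, -0.04, 0, 0, 0, 0, 1, -0.15, -0.04, 0, 0, 0, 0, 1, 0, 0, 0, 0, 0, 0, 1, 0, 0, 0, 0, 0, 0, 1])

```text
time: 10.28
ee_pos: [0.5068, 0.1291, 0.0752]
tcp_rot: [160.0, -0.0, 103.9]
wrist_force: [0.6, 0.1, -0.7]
opening: 0.013
grasp_force: 59.3
```

Run:
```python
from wp import *
o=bot.get_obs();print(o['time'],o['ee_pos'],o['tcp_rot'],o['wrist_force'],o['torque'],'want',tcp(-54,41,20))
s=cam('side');np.savez('s2.npz',**s)
a=cv2.resize(s['color'][215:300,230:330],None,fx=6,fy=6,interpolation=cv2.INTER_CUBIC)
cv2.imwrite('pics/c2.png',a[:,:,::-1])
```

```text
10.275 [0.5068 0.1291 0.0752] [159.9726  -0.0008 103.9227] [ 0.6166  0.0509 -0.6899] [-0.0547  0.3938 -0.0055] want [0.5062 0.1285 0.0737]
```

View pics/c2.png

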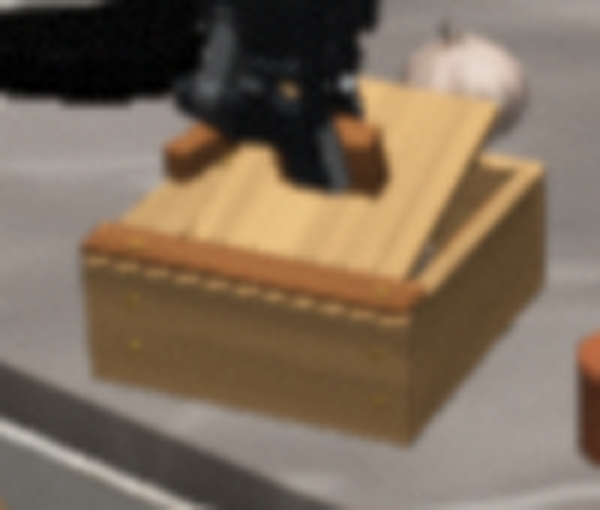

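Emit:
send_rows(moves=[0.04, 0.01, -0.09, -0.07, 0.28, 0, 1, 0.04, 0.01, -0.09, -0.07, 0.28, 0, 1, 0.045, 0.01, -0.06, -0.07, 0.28, 0, 1, 0.045, 0.01, -0.06, -0.07, 0.28, 0, 1, 0, 0, 0, 0, 0, 0, 1])

```text
time: 10.95
ee_pos: [0.5115, 0.1302, 0.0672]
tcp_rot: [169.9, 0.0, 103.9]
wrist_force: [0.3, -0.8, -1.8]
opening: 0.0129
grasp_force: 59.3
```

Emit:
send_rows(moves=[0.03, 0, -0.05, -0.07, 0.28, 0, 1, 0.03, 0, -0.06, -0.07, 0.28, 0, 1, 0, 0, 0, 0, 0, 0, 1])

```text
time: 11.32
ee_pos: [0.5127, 0.1302, 0.0645]
tcp_rot: [174.9, 0.0, 103.9]
wrist_force: [-1.0, -0.4, -0.9]
opening: 0.0131
grasp_force: 59.3
```

Emit:
send_rows(moves=[0.03, 0, -0.07, -0.07, 0.28, 0, 1, 0.03, 0, -0.07, -0.07, 0.28, 0, 1, 0, 0, 0, 0, 0, 0, 1, 0, 0, 0, 0, 0, 0, 1])

```text
time: 11.82
ee_pos: [0.5138, 0.1301, 0.0613]
tcp_rot: [179.8, 0.0, 103.9]
wrist_force: [0.4, 1.4, -1.8]
opening: 0.0129
grasp_force: 59.3
```

Emit:
send_rows(moves=[0, 0, -0.04, 0, 0, 0, 1, 0, 0, 0, 0, 0, 0, 1, 0, 0, 0, 0, 0, 0, 1])

```text
time: 12.2
ee_pos: [0.5139, 0.1301, 0.0608]
tcp_rot: [179.8, 0.0, 103.9]
wrist_force: [-2.2, -0.4, 4.9]
opening: 0.0127
grasp_force: 60.2
```

Emit:
send_rows(moves=[0, 0, -0.04, 0, 0, 0, 1, 0, 0, 0, 0, 0, 0, 1, 0, 0, 0, 0, 0, 0, 1])

```text
time: 12.58
ee_pos: [0.5139, 0.1301, 0.0607]
tcp_rot: [179.8, 0.0, 103.9]
wrist_force: [-6.3, -1.3, 14.0]
opening: 0.0129
grasp_force: 61.4
```

Emit:
send_rows(moves=[0, 0, 0.04, 0, 0, 0, 1, 0, 0, 0, 0, 0, 0, 0.3, 0, 0, 0, 0, 0, 0, 0.3, 0, 0, 0, 0, 0, 0, 0.3])

```text
time: 13.08
ee_pos: [0.514, 0.1301, 0.06]
tcp_rot: [179.8, 0.0, 103.9]
wrist_force: [-1.2, -0.3, -0.3]
opening: 0.0301
grasp_force: 0.0
```

Emit:
send_rows(moves=[0, 0, 0.5, 0, 0, 0, 0.3, 0, 0, 1, 0, 0, 0, 0.3, 0, 0, 1, 0, 0, 0, 0.3, 0, 0, 1, 0, 0, 0, 0.3, 0, 0, 1, 0, 0, 0, 0.3, 0, 0, 0, 0, 0, 0, 0.3, 0, 0, 0, 0, 0, 0, 0.3])

```text
time: 13.95
ee_pos: [0.5139, 0.1301, 0.1724]
tcp_rot: [179.9, 0.0, 103.9]
wrist_force: [-0.1, 0.2, -0.4]
opening: 0.0298
grasp_force: 0.0
```

Run:
```python
from wp import *
o=bot.get_obs();print(o['time'],o['ee_pos'],o['tcp_rot'],o['wrist_force'],o['opening'])
w=cam('wrist');s=cam('side');t=cam('top');np.savez('w3.npz',**w)
for q in ('button_mid','lid_handle','lid_back'):
    r=bot.landmark_of('wrist',q); print(q,r and (r[0]['pixel'],r[0]['p']))
r=bot.trace('wrist','button_mid')
if r: m=r[0]['region'];print('btn',r[0]['p'],r[0]['extent'],cv2.minAreaRect(np.argwhere(m)[:,::-1].astype(np.float32)))
a=cv2.resize(s['color'][215:300,230:330],(400,340),interpolation=cv2.INTER_CUBIC)
im=np.zeros((600,800,3),np.uint8);im[:340,:400]=a
im[:420,400:]=cv2.resize(t['color'][205:310,220:320],(400,420),interpolation=cv2.INTER_CUBIC)
im[345:,:340]=cv2.resize(w['color'],(340,255))
cv2.imwrite('pics/c3.png',im[:,:,::-1])
```

```text
13.95 [0.5139 0.1301 0.1724] [179.8547   0.0366 103.9294] [-0.1384  0.2072 -0.4041] 0.029752581910199638
button_mid ([353.0, 144.5], 0.75)
lid_handle ([318.9, 234.1], 0.72)
lid_back ([388.9, 229.4], 0.72)
btn 0.7 [304.9, 128.6, 400.3, 155.3] ((351.02886962890625, 143.3121337890625), (95.49191284179688, 18.55097770690918), 8.746162414550781)
```

View pics/c3.png

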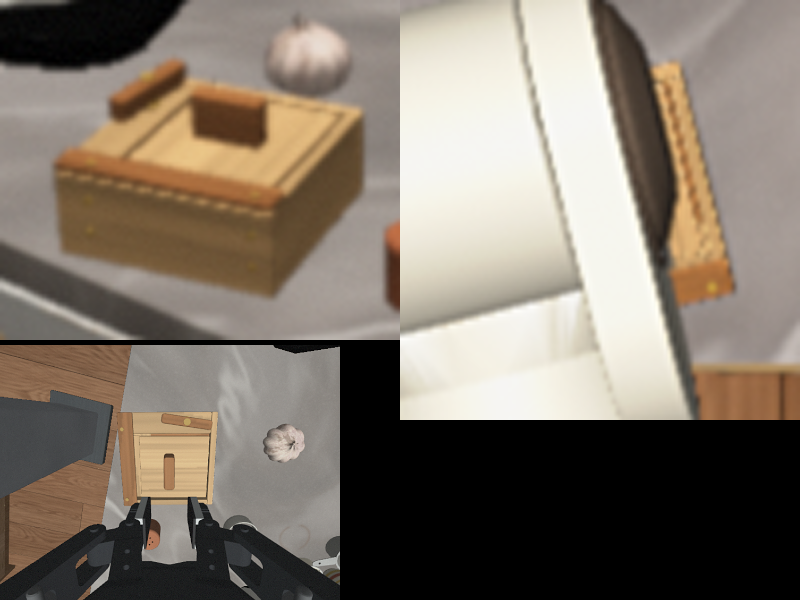

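Run:
```python
from wp import *
w=dict(np.load('w3.npz'))
for px in ((351,143.3),(353,144.5)): print(onplane(w,px,.0705))
# button ends from rect axis
a=np.radians(8.75);d=np.array([np.cos(a),np.sin(a)])*40;c=np.array([351,143.3])
p,q=onplane(w,c-d,.0725),onplane(w,c+d,.0725);print(np.degrees(np.arctan2(*(q-p)[1::-1])))
cy,sy=np.cos(YB),np.sin(YB)
f=lambda x,y,z:BX+[cy*x-sy*y,sy*x+cy*y,z]
print('expected',f(.024,.0545,.0645),proj(w,f(.024,.0545,.0725)))
im=cv2.resize(w['color'][120:320,215:425],None,fx=3,fy=3,interpolation=cv2.INTER_CUBIC)
cv2.imwrite('pics/c4.png',im[:,:,::-1])
```

```text
[0.5189 0.1986 0.0705]
[0.5203 0.1981 0.0705]
5.531230665943986
expected [0.5212 0.1987 0.0645] [354.782  144.1057]
```

View pics/c4.png

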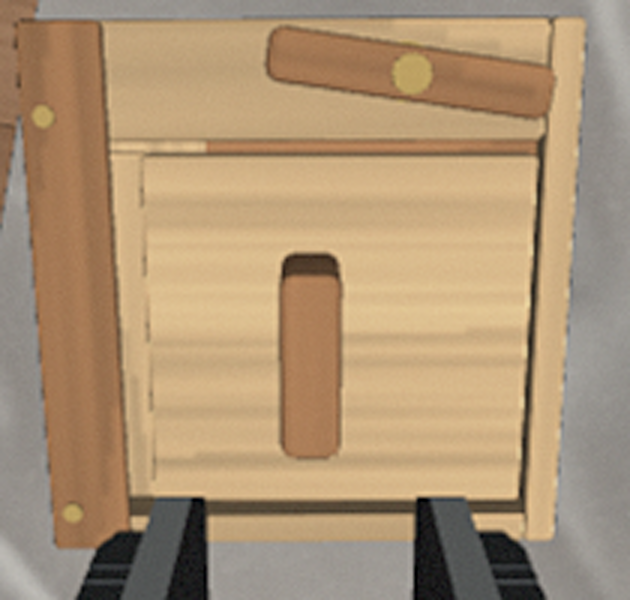

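Emit:
send_rows(moves=[0.03, 0.34, -0.15, 0, 0, 0.8, 0.2, 0.03, 0.34, -0.15, 0, 0, 0.8, 0.2, 0.03, 0.34, -0.15, 0, 0, 0.8, 0.2, 0.03, 0.34, -0.15, 0, 0, 0.8, 0.2, 0.03, 0.34, -0.15, 0, 0, 0.8, 0.2, 0.03, 0.34, -0.15, 0, 0, 0.8, 0.2, 0.04, 0.34, -0.15, 0, 0, 0.8, 0.2, 0.04, 0.34, -0.15, 0, 0, 0.8, 0.2])

```text
time: 15.3
ee_pos: [0.5204, 0.1984, 0.1425]
tcp_rot: [179.8, 0.0, 159.2]
wrist_force: [0.5, 0.2, 0.0]
opening: 0.0343
grasp_force: 0.0
```

Emit:
send_rows(moves=[0, 0, -0.3, 0, 0, 0.8, 0.2, 0, 0, -0.3, 0, 0, 0.8, 0.2, 0, 0, 0, 0, 0, 0.8, 0.2, 0, 0, 0, 0, 0, 0.69, 0.2, 0, 0, 0, 0, 0, 0, 0.2, 0, 0, 0, 0, 0, 0, 0.2])

```text
time: 16.05
ee_pos: [0.5205, 0.1981, 0.1277]
tcp_rot: [179.8, 0.0, -174.6]
wrist_force: [-0.1, -0.4, -0.0]
opening: 0.0342
grasp_force: 0.0
```

Emit:
send_rows(moves=[0, 0, -0.6, 0, 0, 0, 0.2, 0, 0, -0.8, 0, 0, 0, 0.2, 0, 0, -0.6, 0, 0, 0, 0.2, 0, 0, -0.4, 0, 0, 0, 0.2, 0, 0, -0.2, 0, 0, 0, 0.2, 0, 0, 0, 0, 0, 0, 0.2])

```text
time: 16.8
ee_pos: [0.5205, 0.1981, 0.0627]
tcp_rot: [179.8, 0.0, -174.5]
wrist_force: [-0.0, 0.8, -0.3]
opening: 0.0335
grasp_force: 0.0
```

Emit:
send_rows(moves=[0, 0, 0, 0, 0, 0, 1, 0, 0, 0, 0, 0, 0, 1, 0, 0, 0, 0, 0, 0, 1, 0, 0, 0, 0, 0, 0, 1], squeeze=25)

```text
time: 17.3
ee_pos: [0.5208, 0.1986, 0.0635]
tcp_rot: [179.8, 0.1, -174.5]
wrist_force: [-1.1, 3.5, 6.0]
opening: 0.011
grasp_force: 27.9
```

Emit:
send_rows(moves=[0, 0, 0, 0, 0, -0.6, 1, 0, 0, 0, 0, 0, -0.6, 1, 0, 0, 0, 0, 0, -0.6, 1, 0, 0, 0, 0, 0, -0.6, 1, 0, 0, 0, 0, 0, -0.6, 1, 0, 0, 0, 0, 0, -0.6, 1, 0, 0, 0, 0, 0, -0.6, 1, 0, 0, 0, 0, 0, -0.6, 1])

```text
time: 18.3
ee_pos: [0.5206, 0.198, 0.0635]
tcp_rot: [179.8, 0.1, 144.1]
wrist_force: [-2.9, -0.0, 7.5]
opening: 0.0109
grasp_force: 28.1
```

Emit:
send_rows(moves=[0, 0, 0, 0, 0, -0.6, 1, 0, 0, 0, 0, 0, -0.6, 1, 0, 0, 0, 0, 0, -0.6, 1, 0, 0, 0, 0, 0, -0.6, 1, 0, 0, 0, 0, 0, -0.6, 1, 0, 0, 0, 0, 0, -0.6, 1, 0, 0, 0, 0, 0, -0.6, 1, 0, 0, 0, 0, 0, -0.49, 1])

```text
time: 19.3
ee_pos: [0.5201, 0.1976, 0.0635]
tcp_rot: [179.9, 0.1, 103.8]
wrist_force: [-4.6, -1.3, 8.6]
opening: 0.0109
grasp_force: 28.3
```

Emit:
send_rows(moves=[0, 0, 0, 0, 0, 0, 1, 0, 0, 0, 0, 0, 0, 1])

```text
time: 19.55
ee_pos: [0.5201, 0.1976, 0.0635]
tcp_rot: [179.9, 0.1, 103.9]
wrist_force: [-4.0, -1.5, 9.0]
opening: 0.0112
grasp_force: 28.3
```

Release, rise and draw back right so the wrist camera sees the box.

Emit:
send_rows(moves=[0, 0, 0, 0, 0, 0, 0.4, 0, 0, 0, 0, 0, 0, 0.3, 0, 0, 0, 0, 0, 0, 0.3, 0, 0, 0.5, 0, 0, 0, 0.3, 0, 0, 1, 0, 0, 0, 0.3, 0, 0, 1, 0, 0, 0, 0.3, 0, 0, 1, 0, 0, 0, 0.3, 0, 0, 1, 0, 0, 0, 0.3])

```text
time: 20.55
ee_pos: [0.5206, 0.1981, 0.1771]
tcp_rot: [179.8, 0.0, 103.9]
wrist_force: [0.2, 0.4, 0.5]
opening: 0.0295
grasp_force: 0.0
```

Emit:
send_rows(moves=[0, -0.8, 0.3, 0, 0, 0, 0.3, 0, -0.8, 0.2, 0, 0, 0, 0.3, 0, -0.8, 0, 0, 0, 0, 0.3, 0, -0.5, 0, 0, 0, 0, 0.3, 0, 0, 0, 0, 0, 0, 0.3, 0, 0, 0, 0, 0, 0, 0.3])

```text
time: 21.3
ee_pos: [0.5204, 0.1257, 0.1875]
tcp_rot: [179.9, 0.0, 103.9]
wrist_force: [0.6, -0.1, -0.0]
opening: 0.0302
grasp_force: 0.0
```

Run:
```python
from wp import *
o=bot.get_obs();print(o['time'],o['ee_pos'],o['tcp_rot'],o['wrist_force'])
w=cam('wrist');s=cam('side');np.savez('w5.npz',**w)
r=bot.trace('wrist','button_mid')
if r:
    c,d,a=cv2.minAreaRect(np.argwhere(r[0]['region'])[:,::-1].astype(np.float32));print(r[0]['p'],c,d,a)
im=np.zeros((540,800,3),np.uint8)
im[:,:480]=cv2.resize(w['color'][120:345,200:400],(480,540),interpolation=cv2.INTER_CUBIC)
im[:272,480:]=cv2.resize(s['color'][215:300,230:330],(320,272),interpolation=cv2.INTER_CUBIC)
cv2.imwrite('pics/c5.png',im[:,:,::-1])
```

```text
21.3 [0.5204 0.1257 0.1875] [179.8519   0.0265 103.921 ] [ 0.5651 -0.1152 -0.0145]
0.93 (342.0, 132.5) (95.0, 18.0) 90.0
```

View pics/c5.png

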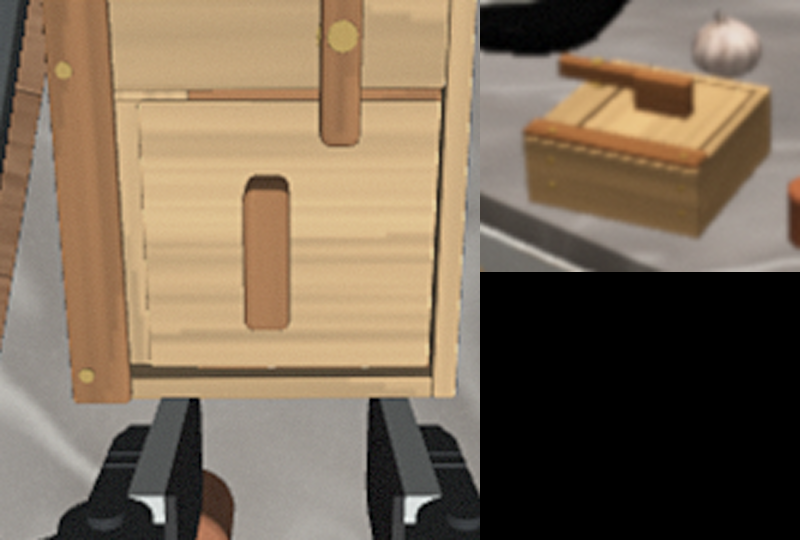

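The button lies straight across the lid edge (rect angle 90°, pivot at about (342,37) in the crop). The lid is flat in the recess with its tongue under the lip, and the arm is clear.

```bash
python3 -c "
from workcell import bot
print(bot.job_done())"
```

```text
the job is handed in; nothing more can be done
None
```

The lid is hooked under the lip and lies flat in the box, the button is turned straight across its edge, and the job was handed in at about 21 s of the 61 s; I didn't touch the shakers, ring cutter, lemon or garlic.

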